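# Turn the round-ended sample leaf

### The job

Two laminate sample books lie open on the bench, each with one black leaf standing partly open. Push the leaf with the rounded end over its spine with the fingertips and press it down until it lies flat on the cork pad on the other side. Do not pinch the leaf or pick anything up; leave the square-ended leaf and everything else on the bench where they are.

Things in the scene. Friction and masses are not known exactly. Their poses are not given: they have to be found in the camera images.
- book_r: sample book that carries the round-ended leaf. Fixed, cannot shift. Baseboard 130 mm (along its x) by 230 mm (along its y), 10 mm thick, with a spine rod along its x across the middle. On its -y half a fixed stack of flat samples, on its +y half a bare cork pad; both have their tops 25 mm above the table. Origin at the centre of its underside; two steel spine posts at x = +-59 mm rise to 34 mm.
- book_s: sample book that carries the square-ended leaf, otherwise the same as the first; the two may swap places. Fixed, cannot shift. Baseboard 130 mm (along its x) by 230 mm (along its y), 10 mm thick, with a spine rod along its x across the middle. On its -y half a fixed stack of flat samples, on its +y half a bare cork pad; both have their tops 25 mm above the table. Origin at the centre of its underside; two steel spine posts at x = +-59 mm rise to 34 mm.
- book_r_hinge (a point): middle of the hinge axis of the round-ended leaf, 27 mm above the table; axes as its book's: x along the spine, +y towards the cork pad, z up
- round_leaf (a joint): angle of the round-ended leaf: 0 = flat on the sample stack (-y side of its book), 1.57 = upright, 3.14 = flat on the cork pad (+y side), which is a stop. Starts between 0.45 and 0.8. Black rigid plate 4 mm thick, 96 mm wide along the spine, reaching 95 mm from the hinge axis; its free end is a half circle of 48 mm radius. A stiff hinge: the leaf stays at whatever angle it is left (about 0.09 N m of friction, weight about 90 g, so 1 to 3 N at its free end moves it).
- round_leaf_tip (a point): middle of the free end of the round-ended leaf, 95 mm from the hinge axis, midway through its thickness; its -y points away from the hinge, z is the normal of the plate
- round_leaf_mid (a point): centre of the half circle of the round-ended leaf, 47 mm from the hinge axis, midway through its thickness; axes as at the tip
- square_leaf (a joint): angle of the square-ended leaf on the other book, same meaning; to be left alone. Black rigid plate 4 mm thick, 96 mm wide, reaching 95 mm from its hinge axis. A stiff hinge: the leaf stays at whatever angle it is left (about 0.09 N m of friction, weight about 90 g, so 1 to 3 N at its free end moves it).
- square_leaf_tip (a point): middle of the free end of the square-ended leaf
- sanding_block: cork sanding block, 75 x 30 x 25 mm, loose, between the two books; origin at the centre of its underside
- jar: closed jar, 52 mm across, 75 mm tall, loose; origin at the centre of its underside
- tape_roll: roll of paper tape lying flat, 60 mm across, 24 mm tall, loose; origin at the centre of its underside
- cup: white plastic cup, 66 mm across, 75 mm tall, loose; origin at the centre of its underside
- carton: small white carton with cardboard filling, 75 mm cube, loose; origin at the centre of its underside
- spatula: spatula lying flat, loose
- weight: brass weight, 44 mm across, 40 mm tall, loose; origin at the centre of its underside

How it is judged:
By the outcome, as a careful person would: the job done as asked, in the order asked, and still so for the second after the job is handed in, with the robot touching nothing.
It also fails if it takes over 38 s, if anything falls off the work surface, if the arm or the gripper's body presses on something with over 40 N, if the wrist force passes 120 N, or if a joint passes its speed limit or range.

### The arm

A 6-joint arm with a two-finger parallel gripper is mounted at the origin on the work surface. World frame = base frame: x ahead of the robot, y to its left, z up, the work surface at z = 0. Lengths are in mm, angles in rad, forces in N, time in s.
With the tool pointing down it reaches from about 400 to 925 mm from the base axis. Payload 12.5 kg.
Tool frame: the origin (TCP) lies at the very end of the fingers, on their centre line; the grasp point (between the pads) lies 19 mm behind it (env.grip_point_offset is the distance from the TCP to the grasp point, in mm); z points along the fingers, y is the direction in which the jaws open and shut (so a half turn about z gives the same grasp; the last joint's range is limited). The gripper opens to 95 mm and grips with 3 to 60 N. Pads are 20 mm wide; open, the fingers measure 119 mm over their backs; the gripper's body (75 mm by 180 mm) begins 59 mm behind the grasp point.
Start: joints at [1.119, 0.491, 1.559, -0, 1.092, -0.106], TCP at [211.828, 588.027, 214.661] pointing down, gripper open.
Joint ranges: [-3.1, 3.1], [-0.84, 2.19], [0.05, 2.79], [-1.13, 4.28], [0.06, 2.93], [-2.69, 2.69]. Speed limits (rad/s): [2.22, 2.22, 2.79, 3.14, 3.14, 3.14].

### API

Orientations are given as [roll, pitch, yaw] about the fixed x, y, z axes, in that order (R = Rz(yaw) Ry(pitch) Rx(roll)).
In Python, from cell import env gives the robot as it stands.
- The arm moves only by the tool drive_tool, never from a script. Its argument "commands" is a list of rows, each an object of numbers: "dx", "dy", "dz": the shift along the world's x, y, z in mm; "yaw": the turn about the world's z in degrees. In form: [{"dx": .., "dy": .., "dz": .., "yaw": ..}, ...]. A call has 1 to 5 rows; each row shifts and turns the commanded pose from where the row before left it; what a row does not reach is not made up. A row lasts 1/12 s, in which the tool goes at most 41.7 mm and 7.16 degrees, less where a joint would pass 70% of its speed; a pose out of reach is approached as far as the arm can. A call with a gripper value outside its range is refused whole. "grip" is the opening, from 0 (shut) to 1 (fully open), set as the call begins (left out, the last holds). The fingers move at their own pace and stop on an object; the grip force is fixed at half the most. Time passes only in rows, so rows that do not move let the fingers close. It gives the time, the measured TCP pose, the force and the opening at its end, in the units of the state.
- env.state(): the state, without advancing time (a new reading comes with each control period).
- env.read_camera(name): name is "scene" or "top" or "wrist"; returns the picture (480x640x3 uint8, red, green, blue); there is no depth.
- env.calibration(name): a dict with "intrinsics" (3x3 intrinsics, pixels), "rvec" (rotation vector, rad) and "tvec" (3), from world to camera coordinates, as OpenCV has them. Camera axes: x right, y down, z forward; pixel columns grow to the right and rows downward; lengths in mm; the calibration is good to about 2 mm. A picture is of the moment at which its call begins: read the wrist's pose just before it. calibration takes no time and is no camera call; for the wrist camera it gives the pose at the moment of the call.
- env.job_done(): hands the job in, once; it reports no verdict.
Trained networks look in the newest picture that a camera, given by its name, has taken for a name from the list of things; names that differ only in an ending like _2 or _b are one class to them, and where a whole thing is asked for, a point or a joint stands for the part that bears it (a point fixed in the world has none). Each returns a list of dicts, best first, with "conf" (0 to 1); they miss things now and then, are a little off and sometimes report something else, mostly with a low value. They report only what shows in the picture. A call takes as long as a camera call.
- env.trace(query, camera): "pixels" (480x640 bool, what is visible of it) and "pixel" ([column, row] in pixels, amid what is visible of it).
- env.place_of(query, camera): "pixel" ([column, row] in pixels: a listed point, or the origin of a listed thing).
The state is a dict: "t": time; "joints": joint angles; "qvel": joint speeds; "tau": joint torques, N m; "eef_pos": TCP position; "tcp_rot": TCP orientation; "ft_force": force on the tool from outside, world axes, zero at the start; "moment": the same for the moment, N m; "opening": opening from 0.0 (shut) to 1.0 (fully open).
Only numpy, scipy, OpenCV 4.12 (cv2) and the standard library are available. Lean on these libraries where they do the work, as an engineer would, in place of code of your own. Each camera call takes 0.05 s, during which the arm holds its last target.

## Working session

There is one attempt and no reset: what is moved stays moved. The work goes in short steps, Python scripts to look and compute and a tool call to move; the robot and the scene stay as the last step left them, time stands still between calls to the robot, and variables do not carry over. Pictures are saved under pics/ and viewed, and the job is handed in when it is done.

Besides the shell and the picture viewer there is one more tool, called after "Emit:" by a JSON object that holds its "fn" and its "kwargs", one argument or row to a line. drive_tool: Moves the arm, as the interface text tells. Its arguments: {"type":"object","properties":{"commands":{"type":"array"},"grip":{"type":"number"}},"required":["commands"]}

```bash
ls; mkdir -p pics; cat > h.py <<'E'
from cell import env
import cv2, numpy as np
def save(cam,name,marks=()):
    im=env.read_camera(cam); b=cv2.cvtColor(im,cv2.COLOR_RGB2BGR); 
    for p in marks: cv2.circle(b,(int(p[0]),int(p[1])),4,(0,0,255),1)
    cv2.imwrite('pics/'+name,b); return im
def cal(cam):
    c=env.calibration(cam); R=cv2.Rodrigues(np.array(c['rvec'],float))[0]
    return np.array(c['intrinsics']),R,np.array(c['tvec'],float).ravel()
def proj(cam,P):
    K,R,t=cal(cam); q=(K@(R@np.atleast_2d(P).T+t[:,None])).T; return q[:,:2]/q[:,2:]
def onz(cam,px,z):
    K,R,t=cal(cam); d=R.T@np.linalg.inv(K)@np.array([px[0],px[1],1.]); o=-R.T@t
    return o+d*(z-o[2])/d[2]
E
python3 - <<'E'
from h import *
s=env.state(); print(s)
for c in ('top','scene'):
    save(c,c+'0.png')
    for n in ('book_r','book_s','book_r_hinge','round_leaf_tip','round_leaf_mid','square_leaf_tip','sanding_block','jar','cup','carton','tape_roll','weight'):
        r=env.place_of(n,c)
        z={'book_r_hinge':27}.get(n,0)
        print(c,n,[(np.round(d['pixel']),round(d['conf'],2),np.round(onz(c,d['pixel'],z))) for d in r[:2]])
print(env.state()['t'])
E
```

```text
pics
{'t': 0.0, 'joints': array([ 1.11940669e+00,  4.91546339e-01,  1.55947500e+00,  5.32376893e-06,
        1.09172450e+00, -1.05602426e-01]), 'qvel': array([ 0.00140798, -0.00014353, -0.00156476, -0.00035649, -0.00133976,
       -0.00082864]), 'tau': array([ 2.57686923e-03, -6.12643862e+01, -2.58169127e+01,  6.94139418e-02,
        4.82141634e-02, -1.14405079e-04]), 'eef_pos': array([211.69913678, 587.77479965, 214.0611741 ]), 'tcp_rot': array([-3.14044639e+00, -1.26248581e-04,  2.79580291e+00]), 'ft_force': array([1.01900106, 0.67288379, 0.46056337]), 'moment': array([-0.03970963, -0.01078918, -0.00850468]), 'opening': 0.9960856183309614}
top book_r [(array([403., 259.]), 0.67, array([ 490., -196.,    0.])), (array([210., 233.]), 0.62, array([541., 194.,   0.]))]
top book_s [(array([403., 259.]), 0.67, array([ 490., -196.,    0.])), (array([210., 233.]), 0.62, array([541., 194.,   0.]))]
top book_r_hinge [(array([210., 228.]), 0.9, array([550., 188.,  27.]))]
top round_leaf_tip [(array([246., 240.]), 0.69, array([528., 122.,   0.])), (array([449., 247.]), 0.32, array([ 515., -289.
[... 1055 characters left out ...]
ay([236., 192.]), 0.3, array([ 425., -352.,    0.]))]
scene round_leaf_mid [(array([394., 283.]), 0.57, array([493., 141.,  -0.])), (array([353., 244.]), 0.2, array([432.,   4.,   0.]))]
scene square_leaf_tip [(array([236., 191.]), 0.9, array([ 421., -355.,    0.]))]
scene sanding_block [(array([319., 280.]), 0.86, array([575.,   2.,   0.]))]
scene jar [(array([296., 316.]), 0.8, array([685.,  19.,   0.]))]
scene cup [(array([475., 268.]), 0.68, array([350., 268.,   0.]))]
scene carton [(array([201., 291.]), 0.86, array([ 739., -183.,    0.]))]
scene tape_roll [(array([354., 240.]), 0.74, array([419.,   0.,   0.]))]
scene weight [(array([283., 188.]), 0.84, array([ 339., -263.,    0.]))]
1.3
```

View pics/top0.png

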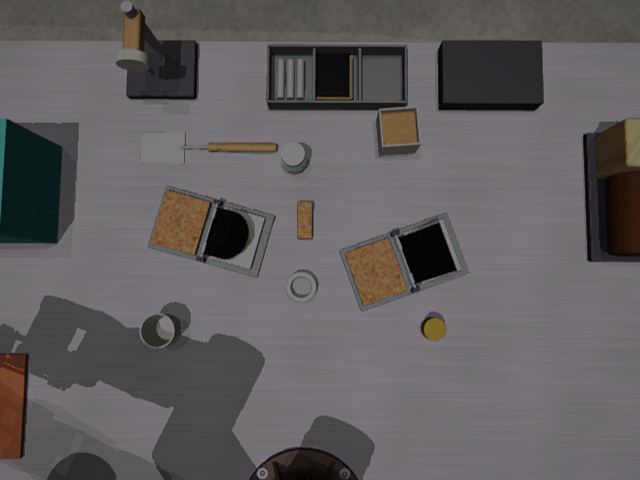

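View pics/scene0.png

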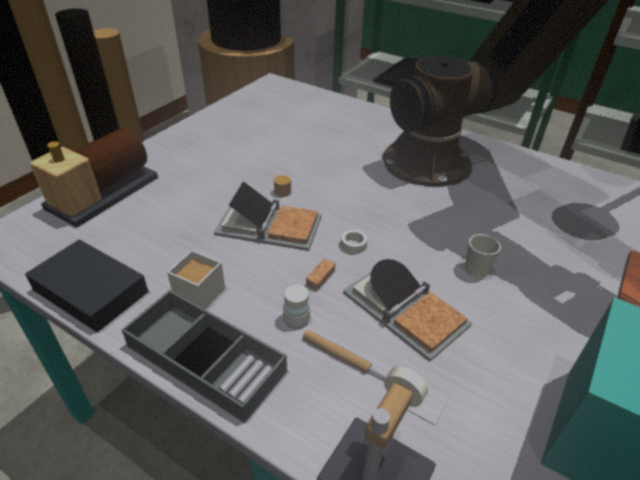

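```bash
python3 - <<'E'
from h import *
# triangulate from both views
def tri(a,b):
    Ka,Ra,ta=cal('top');Kb,Rb,tb=cal('scene')
    X=cv2.triangulatePoints(Ka@np.c_[Ra,ta],Kb@np.c_[Rb,tb],np.array(a,float).reshape(2,1),np.array(b,float).reshape(2,1)); return (X[:3]/X[3]).ravel()
print('hinge',tri((210,228),(407,300)),'mid',tri((231,236),(394,283)),'tip',tri((246,240),(381,261)))
print('sq',tri((444,247),(236,191)))
E
```

```text
hinge [548.25464078 190.16542364  26.67016738] mid [530.84476932 148.42643014  36.38031588] tip [521.14958295 112.03131204  71.07991783]
sq [ 511.91491541 -264.40174436   87.82335186]
```

The top view shows the round-ended leaf on the left book: hinge about (210,228), tip about (246,240), cork to the left. The square leaf is on the right book, tip about (444,247). The scene view agrees. Next I'll refine the book yaw and the leaf angle.

```bash
python3 - <<'E'
from h import *
from scipy.optimize import least_squares
env.read_camera('top')
for d in env.trace('book_r','top')[:2]:
    m=d['pixels'].astype(np.uint8); ys,xs=np.nonzero(m)
    print(d['conf'],d['pixel'],m.sum())
    c,_=cv2.findContours(m,cv2.RETR_EXTERNAL,cv2.CHAIN_APPROX_NONE); c=max(c,key=cv2.contourArea).reshape(-1,2)
    w=np.array([onz('top',p,10)[:2] for p in c],np.float32); print(cv2.minAreaRect(w))
l={}
for c in('top','scene'):
    env.read_camera(c); r=env.trace('round_leaf',c)
    print([(d['conf'],d['pixel']) for d in r]); l[c]=r[0]['pixels']
H=np.array([548.5,190,27.])
def leaf(p):
    th,psi,hx,hy=p
    a=np.linspace(0,np.pi,60)
    pts=[(48*np.cos(t),-47-48*np.sin(t)) for t in a]; pts=[(48,-3)]+pts+[(-48,-3)]
    pts=np.array(pts); X=np.array([np.cos(psi),np.sin(psi),0]);Y=np.array([-np.sin(psi),np.cos(psi),0])
    u=np.cos(th)*Y-np.sin(th)*np.array([0,0,1])
    return np.array([hx,hy,27])+pts[:,:1]*X+pts[:,1:]*u
def cost(p):
    s=0
    for c in l:
        q=proj(c,leaf(p)); m=np.zeros((480,640),np.uint8); cv2.fillPoly(m,[np.round(q*16).astype(np.int32)],1,shift=4)
        s+=(m.astype(bool)^l[c]).sum()
    return s
from scipy.optimize import differential_evolution
r=differential_evolution(cost,[(.4,.9),(-.4,-.1),(540,557),(182,198)],maxiter=25,popsize=10,seed=1,polish=False)
print(r.x,r.fun,[v.sum() for v in l.values()]); print('tip',leaf(r.x)[31])
print(env.state()['t'])
E
```

```text
0.67 [210.1, 232.1] 7347
((545.9652099609375, 189.4618377685547), (231.93881225585938, 130.94956970214844), 74.79478454589844)
0.66 [402.5, 261.6] 7395
((486.734375, -197.1590576171875), (131.1318817138672, 230.10614013671875), 19.62681007385254)
[(0.94, [222.1, 233.1]), (0.24, [426.5, 252.9])]
[(0.64, [394.0, 282.7])]
[ 4.75903077e-01 -2.76181623e-01  5.46456416e+02  1.92150559e+02] 175.0 [np.int64(1719), np.int64(1675)]
tip [522.20477789 111.27010108  70.51563593]
1.6
```

Emit:
{"fn": "drive_tool", "kwargs": {
  "commands": [
    {"dx": 20, "dy": -33, "yaw": 4.6},
    {"dx": 20, "dy": -33},
    {"dx": 20, "dy": -33},
    {"dx": 20, "dy": -33},
    {"dx": 20, "dy": -33}
  ],
  "grip": 0
}}

```text
invalid input
```

Emit:
{"fn": "drive_tool", "kwargs": {
  "commands": [
    {"dx": 20, "dy": -33},
    {"dx": 20, "dy": -33},
    {"dx": 20, "dy": -33},
    {"dx": 20, "dy": -33},
    {"dx": 20, "dy": -33}
  ]
}}

```text
invalid input
```

Emit:
{"fn": "drive_tool", "kwargs": {
  "commands": [
    {"dx": 20, "dy": -33},
    {"dx": 20, "dy": -33},
    {"dx": 20, "dy": -33},
    {"dx": 20, "dy": -33},
    {"dx": 20, "dy": -33}
  ]
}}

```text
invalid input
```

Maybe all four keys are needed.

Emit:
{"fn": "drive_tool", "kwargs": {
  "commands": [
    {"dx": 20, "dy": -33, "dz": 0, "yaw": 4.6},
    {"dx": 20, "dy": -33, "dz": 0, "yaw": 0},
    {"dx": 20, "dy": -33, "dz": 0, "yaw": 0},
    {"dx": 20, "dy": -33, "dz": 0, "yaw": 0},
    {"dx": 20, "dy": -33, "dz": 0, "yaw": 0}
  ],
  "grip": 0
}}

```text
t: 2.02
eef_pos: [312.3, 421.5, 214.7]
tcp_rot: [3.141, 0.0, 2.877]
ft_force: [0.1, 1.6, 0.2]
opening: 0.709
```

Emit:
{"fn": "drive_tool", "kwargs": {
  "commands": [
    {"dx": 20, "dy": -34, "dz": 0, "yaw": 0},
    {"dx": 20, "dy": -34, "dz": 0, "yaw": 0},
    {"dx": 20, "dy": -34, "dz": 0, "yaw": 0},
    {"dx": 20, "dy": -34, "dz": 0, "yaw": 0},
    {"dx": 20, "dy": -34, "dz": 0, "yaw": 0}
  ]
}}

```text
t: 2.43
eef_pos: [412.5, 251.3, 214.9]
tcp_rot: [3.141, 0.0, 2.876]
ft_force: [1.2, -0.1, 0.1]
opening: 0.355
```

Emit:
{"fn": "drive_tool", "kwargs": {
  "commands": [
    {"dx": 20, "dy": -34, "dz": 0, "yaw": 0},
    {"dx": 20, "dy": -34, "dz": 0, "yaw": 0},
    {"dx": 20, "dy": -34, "dz": 0, "yaw": 0},
    {"dx": 20, "dy": -34, "dz": 0, "yaw": 0},
    {"dx": 20, "dy": -34, "dz": 0, "yaw": 0}
  ]
}}

```text
t: 2.85
eef_pos: [512.5, 81.1, 214.9]
tcp_rot: [3.141, 0.001, 2.876]
ft_force: [0.8, 0.5, 0.6]
opening: 0.024
```

Emit:
{"fn": "drive_tool", "kwargs": {
  "commands": [
    {"dx": 0, "dy": 0, "dz": -30, "yaw": 0},
    {"dx": 0, "dy": 0, "dz": -30, "yaw": 0},
    {"dx": 0, "dy": 0, "dz": -30, "yaw": 0},
    {"dx": 0, "dy": 0, "dz": -30, "yaw": 0},
    {"dx": 0, "dy": 0, "dz": 0, "yaw": 0}
  ]
}}

```text
t: 3.27
eef_pos: [509.7, 82.7, 90.5]
tcp_rot: [-3.14, -0.007, 2.876]
ft_force: [-0.4, -0.1, -0.0]
opening: 0.001
```

```bash
python3 - <<'E'
from h import *
s=env.state();print(s['eef_pos'],s['opening'],s['ft_force'])
save('wrist','w1.png');save('scene','s1.png')
E
```

```text
[509.68563908  82.73524819  90.49627315] 0.00145459937380305 [-0.37190336 -0.07261192 -0.0296212 ]
```

View pics/w1.png

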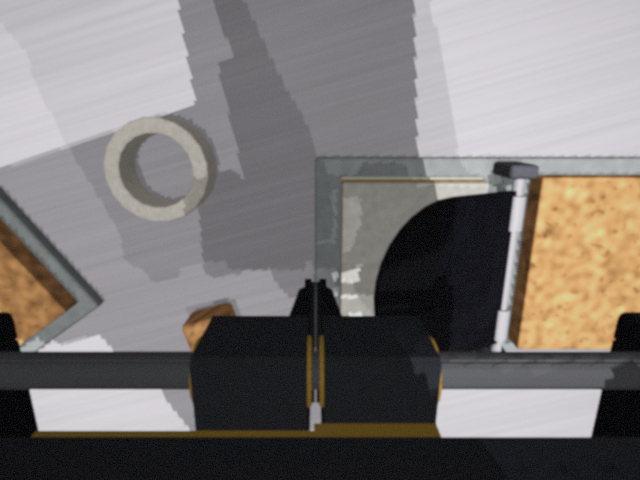

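View pics/s1.png

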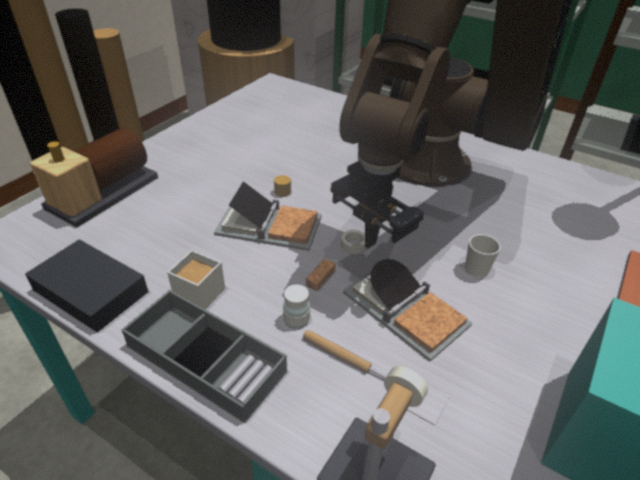

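The fingers are shut and just beyond the round end (wrist view: leaf edge about (378,290), fingertips about (315,285)). Next I descend in front of the free end.

Emit:
{"fn": "drive_tool", "kwargs": {
  "commands": [
    {"dx": 3, "dy": 0, "dz": -16, "yaw": 0},
    {"dx": 3, "dy": 0, "dz": -16, "yaw": 0},
    {"dx": 0, "dy": 0, "dz": -16, "yaw": 0},
    {"dx": 0, "dy": 0, "dz": 0, "yaw": 0}
  ]
}}

```text
t: 3.7
eef_pos: [518.0, 83.1, 46.7]
tcp_rot: [3.142, -0.0, 2.876]
ft_force: [-0.0, -0.5, 0.4]
opening: 0.0
```

Emit:
{"fn": "drive_tool", "kwargs": {
  "commands": [
    {"dx": 1.3, "dy": 5, "dz": 0, "yaw": 0},
    {"dx": 1.3, "dy": 5, "dz": 0, "yaw": 0},
    {"dx": 1.3, "dy": 4.5, "dz": 2, "yaw": 0},
    {"dx": 0, "dy": 0, "dz": 0, "yaw": 0}
  ]
}}

```text
t: 4.03
eef_pos: [522.6, 98.6, 50.2]
tcp_rot: [3.141, 0.002, 2.877]
ft_force: [-0.1, 0.1, -0.2]
opening: 0.002
```

Emit:
{"fn": "drive_tool", "kwargs": {
  "commands": [
    {"dx": 1, "dy": 4, "dz": 1, "yaw": 0},
    {"dx": 1, "dy": 4, "dz": 3, "yaw": 0},
    {"dx": 1, "dy": 4, "dz": 5, "yaw": 0},
    {"dx": 0, "dy": 0, "dz": 0, "yaw": 0}
  ]
}}

```text
t: 4.37
eef_pos: [524.6, 107.7, 59.5]
tcp_rot: [-3.139, 0.0, 2.877]
ft_force: [-6.4, -23.8, 17.5]
opening: 0.005
```

```bash
python3 - <<'E'
from h import *
s=env.state();print(s['eef_pos'],s['ft_force'],s['t'])
save('scene','s2.png');im=cv2.imread('pics/s2.png')[200:360,300:480]; cv2.imwrite('pics/s2c.png',cv2.resize(im,None,fx=4,fy=3.7))
E
```

```text
[524.55409221 107.65694133  59.50069756] [ -6.3981498  -23.80232288  17.4702648 ] 4.3667
```

View pics/s2c.png

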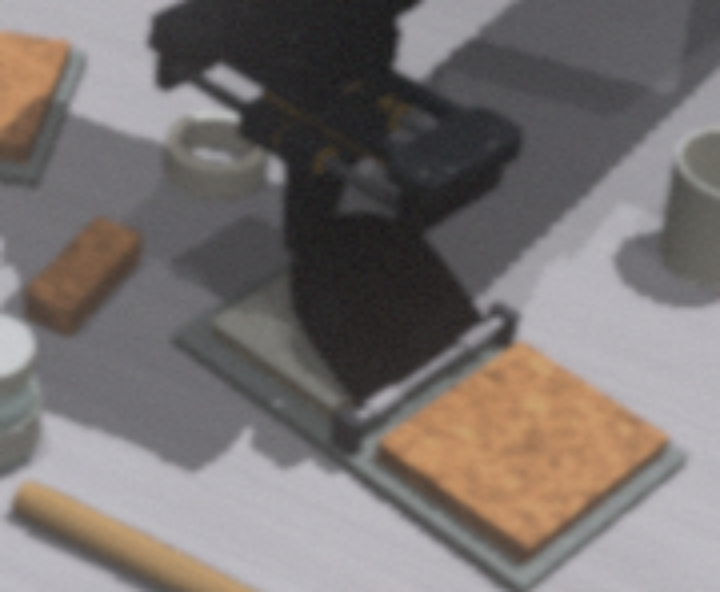

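Emit:
{"fn": "drive_tool", "kwargs": {
  "commands": [
    {"dx": 0, "dy": 0, "dz": 4, "yaw": 0},
    {"dx": 0, "dy": 0.5, "dz": 4, "yaw": 0},
    {"dx": 0, "dy": 0, "dz": 0, "yaw": 0}
  ]
}}

```text
t: 4.67
eef_pos: [525.0, 110.1, 66.6]
tcp_rot: [3.141, 0.001, 2.876]
ft_force: [-0.6, -2.4, 3.4]
opening: 0.006
```

Emit:
{"fn": "drive_tool", "kwargs": {
  "commands": [
    {"dx": 0.8, "dy": 3, "dz": 5, "yaw": 0},
    {"dx": 0.8, "dy": 3, "dz": 4.5, "yaw": 0},
    {"dx": 0.8, "dy": 3, "dz": 4, "yaw": 0},
    {"dx": 0, "dy": 0, "dz": 0, "yaw": 0}
  ]
}}

```text
t: 5.0
eef_pos: [527.5, 119.9, 79.9]
tcp_rot: [3.141, 0.001, 2.877]
ft_force: [0.4, -0.3, 0.4]
opening: 0.005
```

```bash
cat >> h.py <<'E'
def leaf(p):
    th,psi,hx,hy=p
    a=np.linspace(0,np.pi,60)
    pts=[(48*np.cos(t),-47-48*np.sin(t)) for t in a]; pts=np.array([(48,-3)]+pts+[(-48,-3)])
    X=np.array([np.cos(psi),np.sin(psi),0]);Y=np.array([-np.sin(psi),np.cos(psi),0])
    u=np.cos(th)*Y-np.sin(th)*np.array([0,0,1])
    return np.array([hx,hy,27])+pts[:,:1]*X+pts[:,1:]*u
def angle():
    best=[]
    save('scene','tmp.png'); r=env.trace('round_leaf','scene')
    if not r: return None
    l=r[0]['pixels']
    for th in np.arange(.3,3.2,.02):
        q=proj('scene',leaf((th,-.268,546.5,190.5))); m=np.zeros((480,640),np.uint8); cv2.fillPoly(m,[np.round(q*16).astype(np.int32)],1,shift=4)
        m=m.astype(bool); best.append(((l&~m).sum()+.5*(m&~l).sum(),th))
    best.sort(); return best[:3],r[0]['conf'],l.sum()
def bk():
    s=env.state(); d=s['eef_pos']-np.array([546.5,190.5,0]); 
    return 'bx %.1f by %.1f z %.1f'%(d[0]*.965-d[1]*.262, d[0]*.262+d[1]*.965,d[2]),np.round(s['ft_force'],1),s['t']
E
python3 -c "
from h import *
print(angle()); print(bk())"
```

```text
([(np.float64(105.5), np.float64(0.8600000000000005)), (np.float64(112.0), np.float64(0.8400000000000005)), (np.float64(117.0), np.float64(0.8800000000000006))], 0.66, np.int64(1670))
('bx -0.1 by -73.6 z 79.3', array([-0.1, -0.9, -0.4]), 5.1)
```

Emit:
{"fn": "drive_tool", "kwargs": {
  "commands": [
    {"dx": 1.6, "dy": 5.8, "dz": 5, "yaw": 0},
    {"dx": 1.6, "dy": 5.8, "dz": 4, "yaw": 0},
    {"dx": 1.6, "dy": 5.8, "dz": 3, "yaw": 0},
    {"dx": 1.6, "dy": 5.8, "dz": 2, "yaw": 0},
    {"dx": 1.6, "dy": 5.8, "dz": 1, "yaw": 0}
  ]
}}

```text
t: 5.52
eef_pos: [535.6, 148.8, 94.7]
tcp_rot: [3.141, 0.001, 2.876]
ft_force: [-0.8, -2.6, 1.8]
opening: 0.002
```

```bash
python3 -c "
from h import *
print(angle()); print(bk())"
```

```text
([(np.float64(138.5), np.float64(1.2000000000000008)), (np.float64(152.0), np.float64(1.1800000000000008)), (np.float64(158.0), np.float64(1.2200000000000009))], 0.61, np.int64(1504))
('bx 0.3 by -42.8 z 94.3', array([-0.8,  0.2,  0.5]), 5.6167)
```

Emit:
{"fn": "drive_tool", "kwargs": {
  "commands": [
    {"dx": 1.6, "dy": 6, "dz": 0, "yaw": 0},
    {"dx": 1.6, "dy": 6, "dz": 0, "yaw": 0},
    {"dx": 1.6, "dy": 6, "dz": 0, "yaw": 0},
    {"dx": 1.6, "dy": 6, "dz": -1, "yaw": 0},
    {"dx": 1.6, "dy": 6, "dz": -1, "yaw": 0}
  ]
}}

```text
t: 6.03
eef_pos: [543.3, 178.7, 92.0]
tcp_rot: [3.141, 0.0, 2.876]
ft_force: [0.3, -1.6, 1.2]
opening: 0.004
```

Emit:
{"fn": "drive_tool", "kwargs": {
  "commands": [
    {"dx": 1.6, "dy": 6, "dz": -1, "yaw": 0},
    {"dx": 1.6, "dy": 6, "dz": -1, "yaw": 0},
    {"dx": 1.6, "dy": 6, "dz": -1, "yaw": 0},
    {"dx": 1.6, "dy": 6, "dz": -2, "yaw": 0},
    {"dx": 0, "dy": 0, "dz": 0, "yaw": 0}
  ]
}}

```text
t: 6.45
eef_pos: [549.7, 203.1, 86.7]
tcp_rot: [3.141, -0.0, 2.877]
ft_force: [-1.2, 0.0, -0.4]
opening: 0.001
```

```bash
python3 -c "
from h import *
print(angle()); print(bk())
im=cv2.imread('pics/tmp.png')[200:360,300:480]; cv2.imwrite('pics/s3c.png',cv2.resize(im,None,fx=4,fy=3.7))"
```

```text
([(np.float64(107.0), np.float64(1.8800000000000014)), (np.float64(113.0), np.float64(1.8600000000000014)), (np.float64(126.0), np.float64(1.9000000000000015))], 0.82, np.int64(428))
('bx -0.3 by 12.1 z 86.9', array([0.2, 0. , 0.5]), 6.55)
```

View pics/s3c.png

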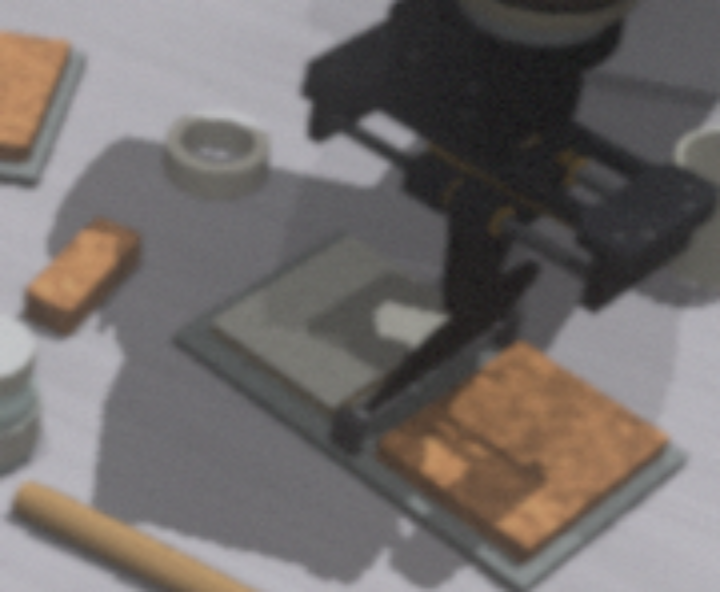

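Emit:
{"fn": "drive_tool", "kwargs": {
  "commands": [
    {"dx": 1.5, "dy": 5.5, "dz": -2.5, "yaw": 0},
    {"dx": 1.5, "dy": 5.5, "dz": -3, "yaw": 0},
    {"dx": 1.5, "dy": 5.5, "dz": -3.5, "yaw": 0},
    {"dx": 1.2, "dy": 4.5, "dz": -4, "yaw": 0},
    {"dx": 1.2, "dy": 4.5, "dz": -4.5, "yaw": 0}
  ]
}}

```text
t: 6.97
eef_pos: [556.7, 228.2, 69.3]
tcp_rot: [3.141, 0.0, 2.876]
ft_force: [0.1, -0.0, 1.5]
opening: 0.005
```

Emit:
{"fn": "drive_tool", "kwargs": {
  "commands": [
    {"dx": 1.2, "dy": 4, "dz": -5, "yaw": 0},
    {"dx": 0.8, "dy": 3, "dz": -5, "yaw": 0},
    {"dx": 0.8, "dy": 3, "dz": -5, "yaw": 0},
    {"dx": 0.8, "dy": 2.5, "dz": -5, "yaw": 0},
    {"dx": 0, "dy": 0, "dz": 0, "yaw": 0}
  ]
}}

```text
t: 7.38
eef_pos: [559.6, 240.3, 48.4]
tcp_rot: [-3.141, -0.001, 2.876]
ft_force: [-0.2, -0.6, -0.3]
opening: 0.004
```

```bash
python3 -c "
from h import *
print(angle()); print(bk())"
```

```text
([(np.float64(210.0), np.float64(2.820000000000002)), (np.float64(210.5), np.float64(2.800000000000002)), (np.float64(219.0), np.float64(2.840000000000002))], 0.84, np.int64(1168))
('bx -0.1 by 51.2 z 49.2', array([-0. , -0.9, -0.1]), 7.4833)
```

Emit:
{"fn": "drive_tool", "kwargs": {
  "commands": [
    {"dx": 1.3, "dy": 5, "dz": -4, "yaw": 0},
    {"dx": 1.3, "dy": 5, "dz": -4, "yaw": 0},
    {"dx": 0, "dy": 0, "dz": -4, "yaw": 0},
    {"dx": 0, "dy": 0, "dz": -4, "yaw": 0},
    {"dx": 0, "dy": 0, "dz": 0, "yaw": 0}
  ]
}}

```text
t: 7.9
eef_pos: [562.3, 250.1, 32.7]
tcp_rot: [-3.141, -0.001, 2.876]
ft_force: [0.6, 1.1, -0.1]
opening: 0.003
```

Emit:
{"fn": "drive_tool", "kwargs": {
  "commands": [
    {"dx": 0, "dy": 0, "dz": -2, "yaw": 0},
    {"dx": 0, "dy": 0, "dz": -1.5, "yaw": 0},
    {"dx": 0, "dy": 0, "dz": 0, "yaw": 0}
  ]
}}

```text
t: 8.15
eef_pos: [562.5, 249.9, 29.9]
tcp_rot: [-3.142, -0.0, 2.876]
ft_force: [0.3, 0.0, -0.2]
opening: 0.005
```

Emit:
{"fn": "drive_tool", "kwargs": {
  "commands": [
    {"dx": 0, "dy": 0, "dz": -1, "yaw": 0},
    {"dx": 0, "dy": 0, "dz": -0.5, "yaw": 0},
    {"dx": 0, "dy": 0, "dz": 0, "yaw": 0}
  ]
}}

```text
t: 8.4
eef_pos: [562.7, 250.0, 29.2]
tcp_rot: [3.141, 0.0, 2.876]
ft_force: [0.2, -0.1, 6.6]
opening: 0.006
```

```bash
python3 -c "
from h import *
print(angle()); print(bk())
im=cv2.imread('pics/tmp.png')[200:360,300:480]; cv2.imwrite('pics/s4c.png',cv2.resize(im,None,fx=4,fy=3.7))"
```

```text
([(np.float64(236.5), np.float64(3.1800000000000024)), (np.float64(239.0), np.float64(3.1600000000000024)), (np.float64(249.5), np.float64(3.1400000000000023))], 0.78, np.int64(1452))
('bx 0.0 by 61.6 z 29.2', array([-1.6, -0.9,  5.6]), 8.5)
```

View pics/s4c.png

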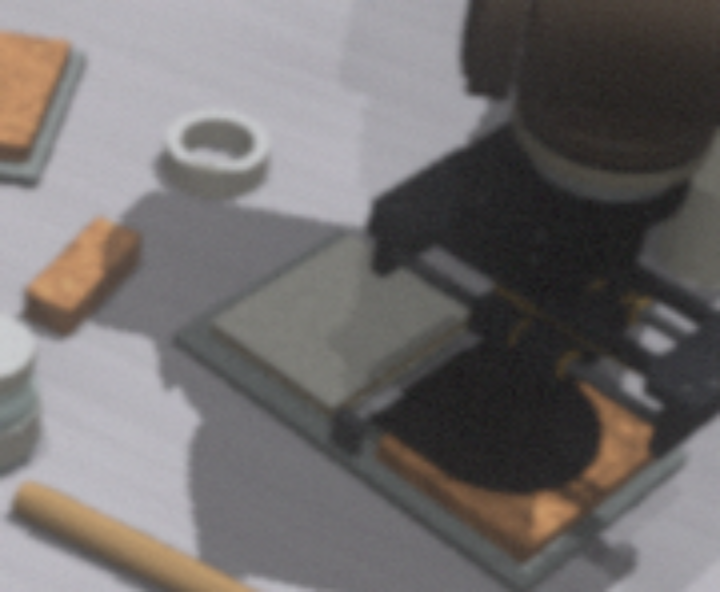

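Contact force is rising at z = 29 mm, which is the expected flat height, and the leaf lies on the cork in the picture. One firmer press, then I retreat.

Emit:
{"fn": "drive_tool", "kwargs": {
  "commands": [
    {"dx": 0, "dy": 0, "dz": -1, "yaw": 0},
    {"dx": 0, "dy": 0, "dz": 0, "yaw": 0},
    {"dx": 0, "dy": 0, "dz": 0, "yaw": 0}
  ]
}}

```text
t: 8.75
eef_pos: [562.7, 250.0, 29.0]
tcp_rot: [3.141, 0.001, 2.876]
ft_force: [-3.5, -2.5, 14.3]
opening: 0.007
```

Emit:
{"fn": "drive_tool", "kwargs": {
  "commands": [
    {"dx": 0, "dy": 0, "dz": 5, "yaw": 0},
    {"dx": 0, "dy": 0, "dz": 15, "yaw": 0},
    {"dx": 0, "dy": 0, "dz": 25, "yaw": 0},
    {"dx": 0, "dy": 0, "dz": 30, "yaw": 0},
    {"dx": 0, "dy": 0, "dz": 30, "yaw": 0}
  ]
}}

```text
t: 9.17
eef_pos: [562.3, 249.8, 133.5]
tcp_rot: [-3.141, -0.001, 2.876]
ft_force: [0.3, -0.6, 0.5]
opening: 0.002
```

Emit:
{"fn": "drive_tool", "kwargs": {
  "commands": [
    {"dx": -15, "dy": 25, "dz": 15, "yaw": 0},
    {"dx": -15, "dy": 30, "dz": 10, "yaw": 0},
    {"dx": -15, "dy": 30, "dz": 10, "yaw": 0},
    {"dx": -15, "dy": 30, "dz": 10, "yaw": 0},
    {"dx": -15, "dy": 30, "dz": 10, "yaw": 0}
  ]
}}

```text
t: 9.58
eef_pos: [486.8, 396.1, 188.4]
tcp_rot: [3.141, 0.0, 2.876]
ft_force: [0.3, -0.4, 0.0]
opening: 0.006
```

Emit:
{"fn": "drive_tool", "kwargs": {
  "commands": [
    {"dx": -20, "dy": 30, "dz": 0, "yaw": 0},
    {"dx": -20, "dy": 30, "dz": 0, "yaw": 0},
    {"dx": -20, "dy": 30, "dz": 0, "yaw": 0},
    {"dx": -20, "dy": 30, "dz": 0, "yaw": 0},
    {"dx": 0, "dy": 0, "dz": 0, "yaw": 0}
  ]
}}

```text
t: 10.0
eef_pos: [404.0, 519.2, 187.6]
tcp_rot: [3.141, -0.001, 2.88]
ft_force: [0.1, 0.1, 0.5]
opening: 0.005
```

```bash
python3 - <<'E'
from h import *
print(angle()); print(bk())
save('top','top9.png')
for n in ('round_leaf_tip','square_leaf_tip','sanding_block','jar','cup','tape_roll','weight','carton'):
    r=env.place_of(n,'top'); print(n,[(np.round(d['pixel']),round(d['conf'],2)) for d in r[:1]])
print('expected tip px',proj('top',[546.5+95*.265,190.5+95*.964,27]))
im=cv2.imread('pics/tmp.png')[180:360,220:500]; a=cv2.resize(im,(700,450)); cv2.imwrite('pics/s5c.png',a)
E
```

```text
([(np.float64(100.0), np.float64(3.1200000000000023)), (np.float64(100.5), np.float64(3.1400000000000023)), (np.float64(110.5), np.float64(3.1000000000000023))], 0.7, np.int64(1705))
('bx -220.2 by 277.3 z 187.4', array([-0.2, -1.4, -0.1]), 10.1)
round_leaf_tip [(array([161., 218.]), 0.7)]
square_leaf_tip [(array([447., 245.]), 0.93)]
sanding_block [(array([304., 219.]), 0.63)]
jar []
cup [(array([172., 326.]), 0.9)]
tape_roll [(array([302., 287.]), 0.77)]
weight [(array([432., 326.]), 0.62)]
carton [(array([396., 135.]), 0.92)]
expected tip px [[163.19912575 216.36180422]]
```

View pics/s5c.png

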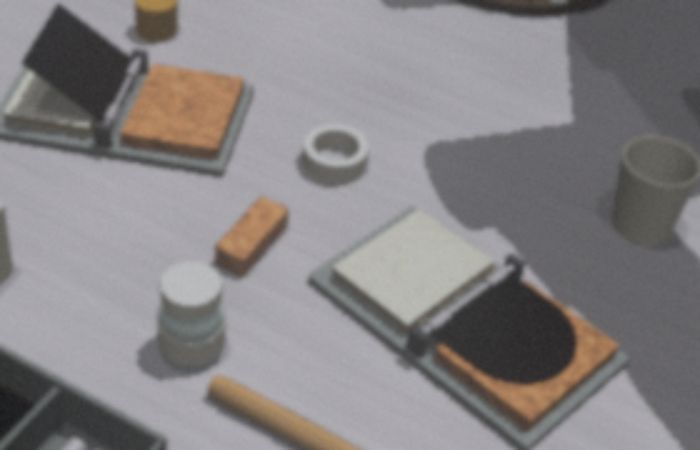

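View pics/top9.png

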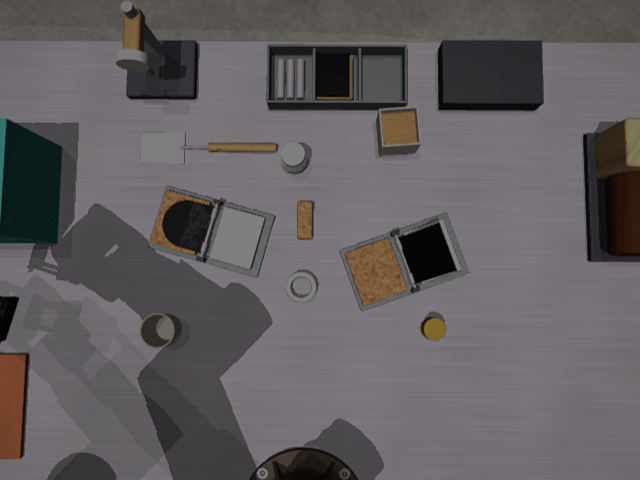

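The round leaf lies flat on the cork (tip about (161,218) in the top view). The square leaf and the loose objects look as they did at the start, and the arm is clear. I'm handing in.

```bash
python3 -c "
from h import *
print(env.job_done())"
```

```text
the job is handed in; nothing more can be done
None
```

The round-ended leaf now lies flat on its cork pad. I pushed it over the spine with the shut fingertips, pressed it down with about 14 N, moved the arm clear and handed the job in at about 10.5 s of the 38 s.

- **Leaf position:** after the arm left, the fit to the scene picture gave 3.12–3.14 rad, where 3.14 is flat. During the press the fingertips were at z = 29 mm, the expected top of a flat leaf. In the top view the tip is within about 3 px of where it should be.
- **Other objects:** the square-ended leaf, sanding block, tape roll, carton, weight and cup look unmoved. The network's positions for them shifted by a few pixels (up to about 7 for the cup), but the pictures show them in the same place.
- **Check that failed:** the network did not find the jar in the final top picture. It is plainly visible there, standing at its starting spot.
- **Force peak:** early in the push the leaf's edge briefly jammed against the fingers at about 30 N. I cleared it by lifting the fingers along the leaf's arc.

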